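# Return a coupling to its flip-lid stock box

### The job

Put the stray blue coupling back in its stock box without picking anything up: flip the blue lid with the fingertips up and over until it leans back and stays open by itself, then push the coupling along its side shelf so that it drops into that box. Do not lift the coupling off the shelf, keep the grey-lidded box shut, and leave the other things on the bench where they are.

Things in the scene. Friction and masses are not known exactly. Their poses are not given: they have to be found in the camera images.
- blue_bin: fixed grey plastic box with a BLUE lid, 150 mm deep (its x), 130 mm wide (its y), 110 mm high, walls and floor 5 mm, open inside under the lid; origin at the centre of its underside on the bench, its x axis points from its front (robot side, where the lid's lip is) to its hinge, z up.
- blue_shelf (a point): middle of the top of a fixed aluminium shelf on the +y side of the blue-lidded box, at x = 0, y = 120, z = 111 mm in the box's frame. It runs outward from y = 65 to 175 mm, 1 mm above the box's rim, with two low rails (12 mm above it) along x = +-35 mm, its outer end open; a thing slid along it to -y drops over the rim into the box
- blue_lid (a joint): angle of the blue lid in rad: 0 shut, 2.0 leaning back on its stop. The hinge line is parallel to the box's y axis at x = +75 mm, z = 110.5 mm in the box's frame. The lid is a 6 mm plate of about 160 g, 150 mm from hinge to front edge, with a free-moving hinge: below about 1.6 rad it falls shut, beyond that it falls back onto its stop and stays
- blue_lid_lip (a point): middle of the front edge, on the underside, of the blue lid's lip: a 70 mm wide, 5 mm thick tongue that juts 30 mm out past the box's front wall, free underneath; 180 mm from the hinge; turns with the lid
- coupling_center (a point): centre of the BLUE pipe coupling, a loose plain plastic tube 50 mm across, 38 mm bore, 45 mm high, about 60 g, standing upright on the shelf at the side of the blue-lidded box, between the rails
- grey_bin: the other fixed box, with a GREY lid, same size, lip and axes, without side shelf; origin at the centre of its underside
- grey_lid (a joint): angle of the grey lid in rad, 0 shut; must stay shut
- white_coupling: upright white pipe coupling, 48 mm across, 50 mm high; origin at the centre of its underside; a bystander to leave where it is
- tape_roll: roll of red tape lying flat, 72 mm across, 25 mm high; origin at the centre of its underside; a bystander to leave where it is
- white_tee: white pipe tee lying flat, 80 mm long, 38 mm high; origin at the centre of its underside; a bystander to leave where it is
- cement_can: steel can with a yellow band, 70 mm across, 95 mm high; origin at the centre of its underside; a bystander to leave where it is
- wrench: steel wrench lying flat; origin at the centre of its underside; a bystander to leave where it is
- coupling: the same blue coupling: centre of its underside, 22.5 mm below its centre while it stands
Not all that is in view belongs to the job. There is more than one size of the coupling; the job needs the smallest. What is shaped like the grey_bin but green is not meant.

How it is judged:
By the outcome, as a careful person would: the job done as asked, in the order asked, and still so for the second after the job is handed in, with the robot touching nothing.
It also fails if it takes over 54 s, if anything falls off the work surface, if the arm or the gripper's body presses on something with over 40 N, if the wrist force passes 120 N, or if a joint passes its speed limit or range.

### The arm

A 6-joint arm with a two-finger parallel gripper is mounted at the origin on the work surface. World frame = base frame: x ahead of the robot, y to its left, z up, the work surface at z = 0. Lengths are in m, angles in rad, forces in N, time in s.
With the tool pointing down it reaches from about 0.275 to 0.725 m from the base axis. Payload 15.9 kg.
Tool frame: the origin (TCP) lies between the finger pads; the fingertips stand 8 mm ahead of it and the grasp point (between the pads) lies 11 mm behind it; z points along the fingers, y is the line along which they close (so a half turn about z gives the same grasp; the last joint's range is limited). The gripper opens to 85 mm and grips with 20 to 120 N. Pads are 22 mm wide; open, the fingers measure 114 mm over their backs; the gripper's body (76 mm by 85 mm) begins 54 mm behind the grasp point. The pads swing forward as they close: fully open they stand 13 mm farther back than shut.
Start: joints at [-1.125, 0.213, -0.034, 1.323, 0, 1.571], TCP at [0.216, -0.451, 0.239] pointing down, gripper open.
Joint ranges: [-2.98, 2.98], [-0.74, 1.72], [-1.14, 1.35], [-2.1, 2.04], [-1.57, 1.44], [-3.14, 3.14]. Speed limits (rad/s): [1.89, 1.89, 2.39, 2.57, 3.14, 3.14].

### API

Orientations are given as a unit quaternion [x, y, z, w].
In Python, from plant import * gives the robot as it stands.
- The arm moves only by the shell command python3 -m handwheel 'ROWS' [OPENING] [FORCE]. ROWS is JSON, a list that holds one entry, the list of rows, each a list of 6 numbers: the shift along the world's x, y, z in units of 40 mm (1.0 is 40 mm), then the turn, a rotation vector about the world's x, y, z in units of 5 degrees (1.0 is 5 degrees). A call has 1 to 10 rows; each row shifts and turns the commanded pose from where the row before left it; what a row does not reach is not made up. A row lasts 1/12 s, in which the tool goes at most 41.7 mm and 7.16 degrees, less where a joint would pass 70% of its speed; a pose out of reach is approached as far as the arm can. A call is refused whole if a number of a shift passes 1 or a number of a turn 1, either way. A call with a gripper value outside its range is refused whole. OPENING is the closure, from -1 (fully open) to 1 (shut), set as the call begins (- or left out, the last holds). The fingers move at their own pace and stop on an object; FORCE is the grip in N (left out, the last holds). Time passes only in rows, so rows that do not move let the fingers close. It gives the time, the measured TCP pose, the force, the opening and the grip force at its end, in the units of the state.
- sense(): the state, without advancing time (a new reading comes with each control period).
- grab_frame(name): name is "side" or "top"; returns (picture, depth): 400x640x3 uint8, red, green, blue; 400x640 float32, m along the optical axis (not along the pixel's ray), 0 where there is no reading.
- calibration(name): a dict with "K" (3x3 intrinsics, pixels), "dist" ([k1, k2, p1, p2, k3] as OpenCV has them; the pictures are not rectified), "origin" and "orientation" of the camera in the world. Camera axes: x right, y up, looking along -z (the intrinsics and any distortion apply to the point x, -y, -z); pixel columns grow to the right and rows downward; lengths in m; the calibration is good to about 2 mm. A picture is of the moment at which its call begins. calibration takes no time and is no camera call.
- finish_job(): hands the job in; it is judged then, once.
The state is a dict: "time_s": time; "joints": joint angles; "joint_velocities": joint speeds; "tau": joint torques, N m; "ee_pos": TCP position; "ee_rot": TCP orientation; "contact_force": force on the tool from outside, world axes, zero at the start; "torque": the same for the moment, N m; "grip_width": finger opening in m; "finger_force": force on a finger pad.
Only numpy, scipy, OpenCV 4.12 (cv2) and the standard library are available. Lean on these libraries where they do the work, as an engineer would, in place of code of your own. Each camera call takes 0.05 s, during which the arm holds its last target. There are 200 camera calls.

## Working session

There is one attempt and no reset: what is moved stays moved. The work goes in short steps, Python scripts to look and compute and a shell command to move; the robot and the scene stay as the last step left them, time stands still between calls to the robot, and variables do not carry over. Pictures are saved under pics/ and viewed, at most 10 in all, crops included, and the job is handed in when it is done.

```bash
ls; mkdir -p pics
cat > h.py <<'E'
from plant import *
import numpy as np, cv2
from scipy.spatial.transform import Rotation as R
def cloud(name):
    im,d=grab_frame(name); c=calibration(name); K=np.array(c["K"],float)
    v,u=np.mgrid[:400,:640]
    p=cv2.undistortPoints(np.stack([u,v],-1).reshape(-1,1,2).astype(float),K,np.array(c["dist"],float)).reshape(400,640,2)
    P=np.stack([p[...,0]*d,-p[...,1]*d,-d],-1)
    q=np.array(c["orientation"],float)
    M=R.from_quat(q).as_matrix() if q.size==4 else q.reshape(3,3)
    W=P@M.T+np.array(c["origin"]); W[d<=0]=np.nan
    return im,d,W
E
python3 - <<'E'
from h import *
for n in("side","top"):
    im,d,W=cloud(n); cv2.imwrite(f"pics/{n}0.png",im[...,::-1]); np.savez(f"{n}0.npz",im=im,W=W); print(n,calibration(n))
print(sense())
E
```

```text
pics
side {'K': array([[447.07642905,   0.        , 318.48641065],
       [  0.        , 447.07642905, 190.42136243],
       [  0.        ,   0.        ,   1.        ]]), 'dist': array([-0.09508786,  0.        ,  0.        ,  0.        ,  0.        ]), 'origin': array([ 0.26818229, -1.00733791,  0.92082827]), 'orientation': array([ 0.42857   , -0.02819146, -0.07468029,  0.89997547])}
top {'K': array([[399.06107748,   0.        , 325.81933373],
       [  0.        , 399.06107748, 200.46803143],
       [  0.        ,   0.        ,   1.        ]]), 'dist': array([-0.00328096,  0.        ,  0.        ,  0.        ,  0.        ]), 'origin': array([0.36412939, 0.00217598, 1.30425936]), 'orientation': array([ 0.01782197, -0.03014413, -0.69677262,  0.71643675])}
{'time_s': 0.1, 'joints': array([-1.12498159e+00,  2.13317548e-01, -3.49537294e-02,  1.32351602e+00,
       -4.71228832e-05,  1.57077254e+00]), 'joint_velocities': array([ 0.00182447, -0.00179372,  0.00087564,  0.00066274, -0.00152123,
       -0.00025912]), 'tau': array([ 4.32806206e-03, -6.87247467e+01,  4.87808669e+01,  1.21872593e-02,
        3.01051523e-04, -3.05504545e-05]), 'ee_pos': array([ 0.21545886, -0.4508753 ,  0.23887727]), 'ee_rot': array([ 9.75256100e-01,  2.21077572e-01, -1.32507654e-04, -4.78018885e-04]), 'contact_force': array([ 0.17702608, -0.60071443,  0.71295437]), 'torque': array([-0.02767618,  0.00199761, -0.03305165]), 'finger_force': 0.0, 'grip_width': 0.0852748277690172}
```

View pics/top0.png

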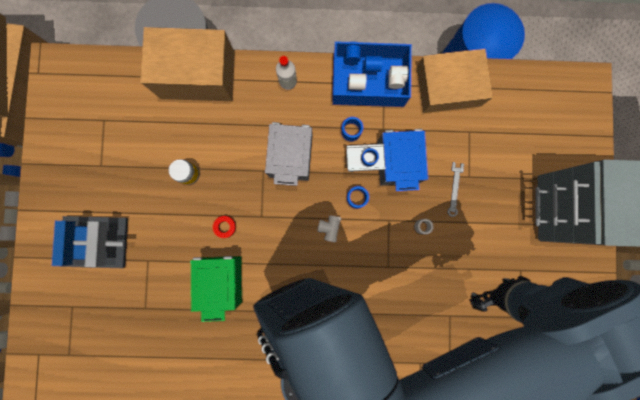

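View pics/side0.png

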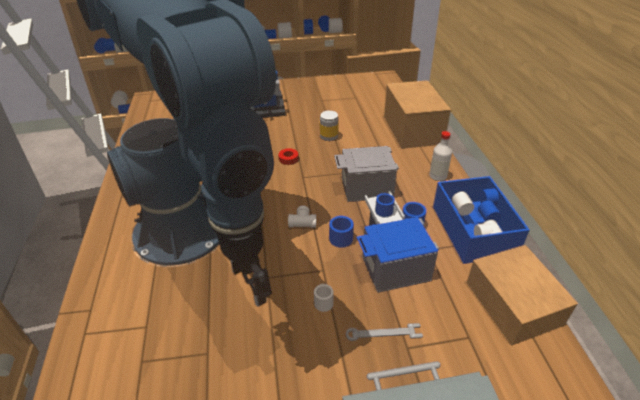

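The top view shows the blue lid at about (405,155) with its lip at (405,188). The shelf and the small coupling are at (368,157), and the grey box is at (289,150). Two larger blue couplings stand on the bench at (352,128) and (357,196), the tee is at (331,229), and the white coupling is at (425,227).

Run:
```python
from h import *
for n in("top","side"):
    D=np.load(f"{n}0.npz"); W=D["W"]; im=D["im"]; hsv=cv2.cvtColor(im,cv2.COLOR_RGB2HSV)
    blue=(hsv[...,0]>100)&(hsv[...,0]<130)&(hsv[...,1]>150)&(hsv[...,2]>60)
    x,y,z=W[...,0],W[...,1],W[...,2]
    roi=(x>.3)&(x<.75)&(y>-.4)&(y<.2)
    m=blue&roi&(z>.10)&(z<.135)
    k,l,s,c=cv2.connectedComponentsWithStats(m.astype(np.uint8))
    for i in range(1,k):
        if s[i,4]<100: continue
        P=W[l==i]; print(n,"lid?",s[i,4],np.median(P,0)); 
        r=cv2.minAreaRect((P[:,:2]*1000).astype(np.float32)); print(r, P.min(0),P.max(0))
        # main plate only: erode lip
        a=P
        for yy in np.arange(P[:,1].min(),P[:,1].max(),.015):
            q=P[abs(P[:,1]-yy)<.005]; print("  y%.3f x %.3f..%.3f z %.3f"%(yy,q[:,0].min(),q[:,0].max(),np.median(q[:,2])))
    for lo,hi in((.145,.17),(.02,.08)):
      m=blue&roi&(z>lo)&(z<hi)
      k,l,s,c=cv2.connectedComponentsWithStats(m.astype(np.uint8))
      for i in range(1,k):
        if s[i,4]<15: continue
        P=W[l==i]; print(n,lo,s[i,4],c[i],np.median(P,0),cv2.minEnclosingCircle((P[:,:2]*1000).astype(np.float32)))
    m=roi&(z>.104)&(z<.13)&(hsv[...,1]<60)&(hsv[...,2]>150)
    P=W[m]; print("shelf",len(P),cv2.minAreaRect((P[:,:2]*1000).astype(np.float32)),np.median(P,0)) 
    # obstacles
    for nm,u in(("tee",(331,229)),("whc",(425,227)),("grey",(289,150)),("greylip",(286,179))):
        if n=="top": print(nm,W[u[1],u[0]])
```

```text
top lid? 2213 [ 0.57875661 -0.25270686  0.11686022]
((573.7914428710938, -252.722412109375), (178.74331665039062, 126.94477844238281), 4.62622594833374) [ 0.4828118  -0.32013385  0.10212124] [ 0.66502221 -0.1848758   0.12603966]
  y-0.320 x 0.521..0.583 z 0.116
  y-0.305 x 0.518..0.665 z 0.116
  y-0.290 x 0.488..0.662 z 0.117
  y-0.275 x 0.487..0.665 z 0.117
  y-0.260 x 0.487..0.663 z 0.117
  y-0.245 x 0.486..0.660 z 0.117
  y-0.230 x 0.483..0.661 z 0.117
  y-0.215 x 0.510..0.658 z 0.117
  y-0.200 x 0.509..0.656 z 0.116
  y-0.185 x 0.612..0.654 z 0.116
top 0.145 73 [369.69863014 156.47945205] [ 0.57478264 -0.14157118  0.15495914] ((575.200927734375, -141.0953826904297), 24.391708374023438)
top 0.02 211 [351.84834123 127.95260664] [ 0.68512129 -0.09572538  0.05878815] ((683.383056640625, -94.72452545166016), 33.522857666015625)
top 0.02 163 [357.79754601 196.20858896] [ 0.46664781 -0.11869676  0.06065195] ((464.2890930175781, -116.17462158203125), 33.878440856933594)
shelf 2895 ((581.7720947265625, -66.24745178222656), (464.1378173828125, 187.32794189453125), 88.8897476196289) [0.5860
[... 611 characters left out ...]
.658 z 0.117
  y-0.231 x 0.483..0.659 z 0.117
  y-0.216 x 0.510..0.661 z 0.117
  y-0.201 x 0.509..0.655 z 0.116
  y-0.186 x 0.546..0.655 z 0.115
side 0.145 65 [383.92307692 199.95384615] [ 0.56745617 -0.14749257  0.15496577] ((574.586181640625, -143.01072692871094), 25.005718231201172)
side 0.02 125 [413.728 211.312] [ 0.67821309 -0.10330678  0.06020706] ((682.4044799804688, -97.16329193115234), 33.26044845581055)
side 0.02 122 [340.98360656 225.29508197] [ 0.46080154 -0.12553918  0.06171776] ((462.55126953125, -120.4085922241211), 34.07570266723633)
shelf 1505 ((579.507568359375, -64.56401062011719), (469.31787109375, 187.3527374267578), 89.13862609863281) [0.58270281 0.08082355 0.11676437]
```

```bash
python3 -m handwheel '[[[0.5,0.45,0,0,0,1],[0.5,0.45,0,0,0,1],[0.5,0.45,0,0,0,1],[0.5,0.45,0,0,0,1],[0.5,0.45,0,0,0,1],[0.5,0.45,0,0,0,1],[0.5,0.45,0,0,0,1],[0.5,0.45,0,0,0,1],[0.5,0.45,0,0,0,1],[0.5,0.45,0,0,0,1]]]' 1 30
python3 -m handwheel '[[[0,0,0,0,0,1],[0,0,0,0,0,1],[0,0,0,0,0,1],[0,0,0,0,-1,0],[0,0,0,0,-1,0],[0,0,0,0,-1,0],[0,0,0,0,-1,0],[0,0,0,0,-1,0],[0,0,0,0,-1,0],[0,0,0,0,-1,0]]]'
python3 -c "
from h import *
s=sense();print(s['joints'].round(3),s['ee_pos'].round(4),R.from_quat(s['ee_rot']).as_matrix().round(2),s['contact_force'],s['grip_width'])"
```

```text
time_s: 0.93
ee_pos: [0.4163, -0.27, 0.2391]
ee_rot: [0.789, 0.614, -0.0, -0.0]
contact_force: [-0.5, 0.4, -0.7]
grip_width: -0.0
finger_force: 0.0
time_s: 1.77
ee_pos: [0.4154, -0.271, 0.2397]
ee_rot: [0.67, 0.677, 0.213, 0.215]
contact_force: [0.2, -0.7, -0.3]
grip_width: -0.0
finger_force: 0.0
[-0.85  -0.172 -0.606  0.7    0.448  0.812] [ 0.4154 -0.271   0.2397] [[-0.01  0.82  0.58]
 [ 1.    0.01 -0.  ]
 [-0.01  0.58 -0.82]] [ 0.22502249 -0.70193684 -0.25361885] -1.464935469114718e-05
```

```bash
python3 -m handwheel '[[[0,0,0,0,-1,0],[0,0,0,0,-1,0],[0,0.1,-0.5,0,-1,0],[0,0.1,-0.8,0,0,0],[0,0,-0.8,0,0,0],[0,0,-0.8,0,0,0],[0,0,-0.8,0,0,0],[0,0,-0.1,0,0,0],[0,0,0,0,0,0],[0,0,0,0,0,0]]]'
python3 - <<'E'
from h import *
s=sense();print(s['joints'].round(3),R.from_quat(s['ee_rot']).as_matrix().round(2))
im,d,W=cloud("side"); cv2.imwrite("pics/s1.png",cv2.resize(im[130:330,180:480,::-1],None,fx=2.5,fy=2.5))
E
```

```text
time_s: 2.6
ee_pos: [0.4161, -0.2643, 0.0908]
ee_rot: [0.64, 0.646, 0.294, 0.296]
contact_force: [-0.4, -0.2, 0.3]
grip_width: -0.0001
finger_force: 0.0
[-0.966  0.018 -1.088 -0.119  0.673  0.806] [[-0.01  0.65  0.76]
 [ 1.    0.01  0.  ]
 [-0.01  0.76 -0.65]]
```

View pics/s1.png

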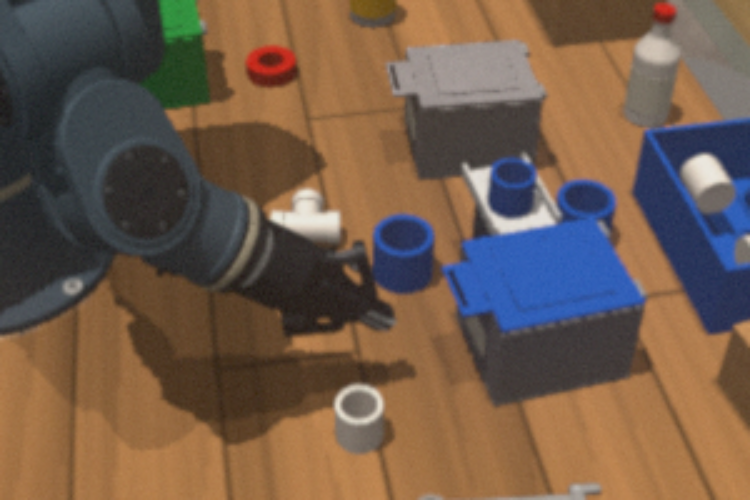

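The picture shows the fingertips in front of the blue lip, below its height, at (385,318) against the lip at (465,295). The path is clear.

```bash
python3 -m handwheel '[[[0.6,0.05,-0.1,0,0,0],[0.6,0,0,0,0,0],[0.5,0,0,0,0,0],[0,0,0,0,0,0]]]'
python3 -m handwheel '[[[0,0,0.25,0,0,0],[0.03,0,0.25,0,0,0],[0.05,0,0.3,0,0,0],[0.1,0,0.4,0,0,0],[0.1,0,0.4,0,0,0],[0.15,0,0.35,0,0,0],[0.15,0,0.35,0,0,0],[0,0,0,0,0,0]]]'
python3 - <<'E'
from h import *
s=sense();print(s['joints'].round(3),R.from_quat(s['ee_rot']).as_matrix().round(2))
im,d,W=cloud("side"); cv2.imwrite("pics/s2.png",cv2.resize(im[130:330,180:480,::-1],None,fx=2.5,fy=2.5))
E
```

```text
time_s: 2.98
ee_pos: [0.4876, -0.2632, 0.0892]
ee_rot: [0.638, 0.646, 0.294, 0.299]
contact_force: [-0.2, -0.0, 0.3]
grip_width: -0.0002
finger_force: 0.0
time_s: 3.65
ee_pos: [0.5087, -0.2632, 0.1834]
ee_rot: [0.638, 0.646, 0.294, 0.299]
contact_force: [-0.4, -0.2, 0.1]
grip_width: -0.0
finger_force: 0.3
[-0.763 -0.061 -0.873  0.053  0.552  1.004] [[-0.01  0.65  0.76]
 [ 1.    0.01 -0.  ]
 [-0.01  0.76 -0.65]]
```

View pics/s2.png

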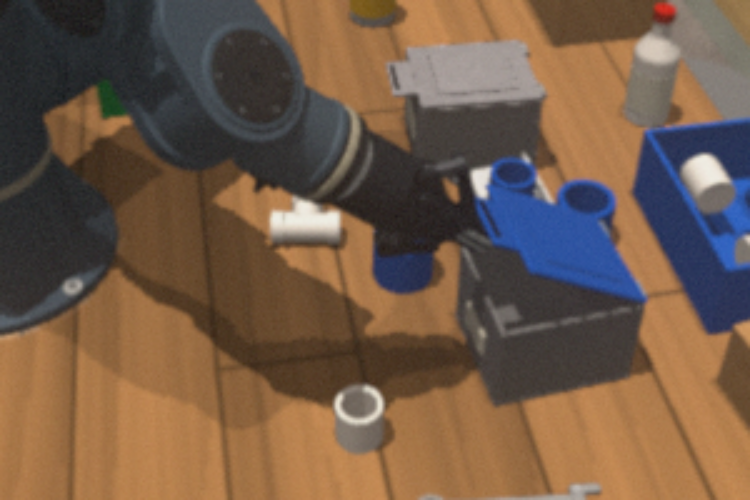

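The lid is riding up on the fingers at about 30° (contact near (475,225)), so I continue along the arc.

```bash
python3 -m handwheel '[[[0.22,0,0.25,0,0,0],[0.22,0,0.25,0,0,0],[0.28,0,0.27,0,0,0],[0.28,0,0.27,0,0,0],[0.33,0,0.22,0,0,0],[0.33,0,0.22,0,0,0],[0.35,0,0.16,0,0,0],[0.35,0,0.16,0,0,0],[0,0,0,0,0,0]]]'
python3 - <<'E'
from h import *
s=sense();print(s['joints'].round(3))
im,d,W=cloud("side"); cv2.imwrite("pics/s3.png",cv2.resize(im[100:300,180:480,::-1],None,fx=2.5,fy=2.5))
E
```

```text
time_s: 4.45
ee_pos: [0.6029, -0.2622, 0.2516]
ee_rot: [0.639, 0.646, 0.294, 0.297]
contact_force: [-0.9, 0.0, 0.9]
grip_width: -0.0001
finger_force: 0.3
[-0.617 -0.002 -0.628  0.184  0.455  1.128]
```

View pics/s3.png

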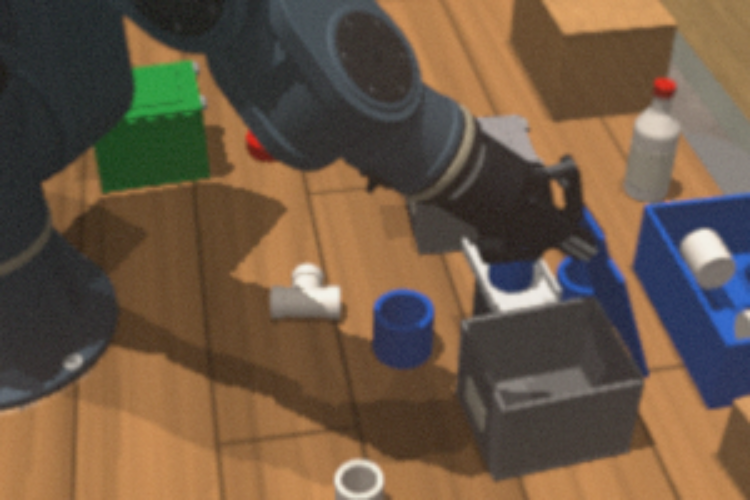

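The lid is now about 75–80° up, with the tip against its front face near (590,245). I push on slowly past the balance point.

```bash
python3 -m handwheel '[[[0.3,0,0,0,0,0],[0.3,0,0,0,0,0],[0.25,0,-0.05,0,0,0],[0.25,0,-0.05,0,0,0],[0.25,0,-0.05,0,0,0],[0.25,0,-0.05,0,0,0],[0.25,0,-0.05,0,0,0],[0.25,0,-0.05,0,0,0],[0,0,0,0,0,0],[0,0,0,0,0,0]]]'
python3 - <<'E'
from h import *
s=sense();print(s['joints'].round(3))
im,d,W=cloud("side"); cv2.imwrite("pics/s4.png",cv2.resize(im[100:300,180:480,::-1],None,fx=2.5,fy=2.5))
E
```

```text
time_s: 5.33
ee_pos: [0.6858, -0.2618, 0.2373]
ee_rot: [0.64, 0.646, 0.294, 0.296]
contact_force: [0.4, 0.1, -0.4]
grip_width: -0.0002
finger_force: 0.0
[-0.525  0.149 -0.508  0.126  0.39   1.2  ]
```

View pics/s4.png

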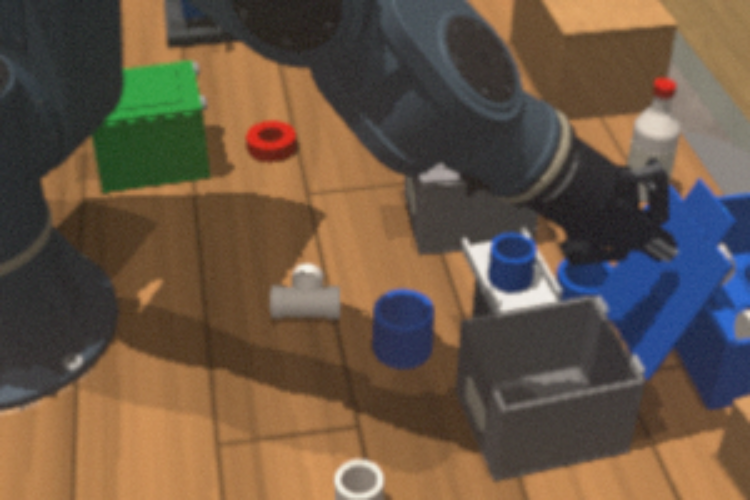

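The lid leans back on its stop with no contact force on the fingers, and the box is open. I retract, go upright and move to the outer side of the coupling, high up, then measure again.

```bash
python3 -m handwheel '[[[-0.6,0,0.2,0,0,0],[-0.7,0,0.3,0,0,0],[-0.7,0,0.4,0,0,0],[-0.4,0,0.3,0,1,0],[-0.2,0,0,0,1,0],[0,0.6,0,0,1,0],[0,0.6,0,0,1,0],[0,0.6,0,0,1,0],[0,0.6,0,0,1,0],[0,0.6,0,0,1,0]]]'
python3 -m handwheel '[[[0,0.6,0,0,1,0],[0,0.6,0,0,1,0],[0,0.6,0,0,1,0],[0,0,0,0,0,0],[0,0,0,0,0,0]]]'
python3 - <<'E'
from h import *
s=sense();print(s['joints'].round(3),R.from_quat(s['ee_rot']).as_matrix().round(2))
im,d,W=cloud("side"); cv2.imwrite("pics/s5.png",cv2.resize(im[100:300,180:480,::-1],None,fx=2.5,fy=2.5))
hsv=cv2.cvtColor(im,cv2.COLOR_RGB2HSV); x,y,z=W[...,0],W[...,1],W[...,2]
m=(hsv[...,0]>100)&(hsv[...,0]<130)&(hsv[...,1]>150)&(z>.145)&(z<.17)&(x>.5)&(x<.62)&(y>-.2)&(y<-.08)
P=W[m];print(len(P),cv2.minEnclosingCircle((P[:,:2]*1000).astype(np.float32)))
E
```

```text
time_s: 6.22
ee_pos: [0.5848, -0.1415, 0.2844]
ee_rot: [0.698, 0.704, 0.093, 0.095]
contact_force: [0.4, -0.8, -0.0]
grip_width: 0.0001
finger_force: 0.0
time_s: 6.63
ee_pos: [0.5863, -0.0694, 0.2818]
ee_rot: [0.703, 0.711, 0.002, 0.002]
contact_force: [0.6, -1.6, 0.0]
grip_width: 0.0001
finger_force: 0.0
[-1.180e-01  4.050e-01  3.350e-01  1.496e+00  1.000e-03  1.442e+00] [[-0.01  1.    0.01]
 [ 1.    0.01 -0.  ]
 [-0.    0.01 -1.  ]]
84 ((573.4639892578125, -142.80081176757812), 25.728086471557617)
```

View pics/s5.png

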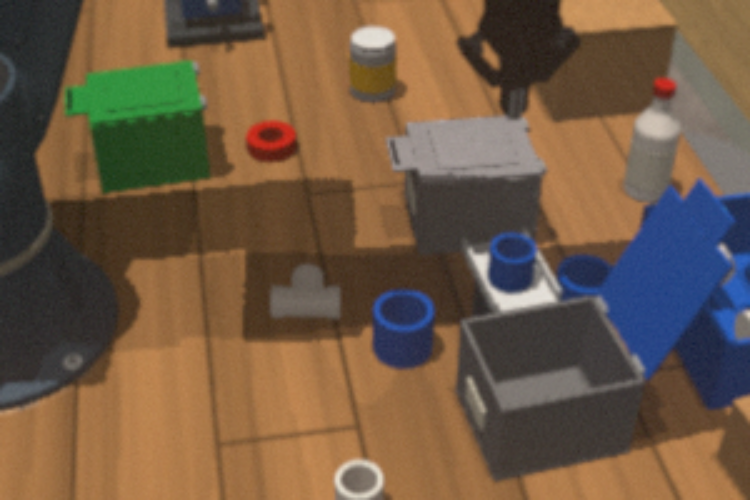

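The lid stays open at (665,280), and the coupling is still on the shelf at (513,262), world (0.574,-0.142). I lower the closed fingers behind it and push along the box's -y.

```bash
python3 -m handwheel '[[[-0.2,0,-0.6,0,0,0],[-0.22,0,-0.8,0,0,0],[0,-0.1,-0.8,0,0,0],[0,-0.1,-0.8,0,0,0],[0,0,-0.6,0,0,0],[0,0,0,0,0,0],[0,0,0,0,0,0]]]'
python3 -m handwheel '[[[0.01,-0.2,0,0,0,0],[0.02,-0.2,0,0,0,0],[0.01,-0.2,0,0,0,0],[0.02,-0.2,0,0,0,0],[0.01,-0.2,0,0,0,0],[0.02,-0.2,0,0,0,0],[0.01,-0.2,0,0,0,0],[0.02,-0.2,0,0,0,0],[0.01,-0.2,0,0,0,0],[0,0,0,0,0,0]]]'
python3 - <<'E'
from h import *
s=sense();print(s['joints'].round(3))
im,d,W=cloud("side"); cv2.imwrite("pics/s6.png",cv2.resize(im[100:300,180:480,::-1],None,fx=2.5,fy=2.5))
E
```

```text
time_s: 7.27
ee_pos: [0.5675, -0.0792, 0.1398]
ee_rot: [0.704, 0.71, 0.002, 0.003]
contact_force: [0.2, 0.3, 0.3]
grip_width: 0.0
finger_force: 0.0
time_s: 8.1
ee_pos: [0.5738, -0.1519, 0.1388]
ee_rot: [0.704, 0.71, 0.002, 0.003]
contact_force: [-0.1, -1.0, -0.0]
grip_width: -0.0002
finger_force: 0.0
[-2.590e-01  4.340e-01  1.800e-02  1.148e+00  1.000e-03  1.304e+00]
```

View pics/s6.png

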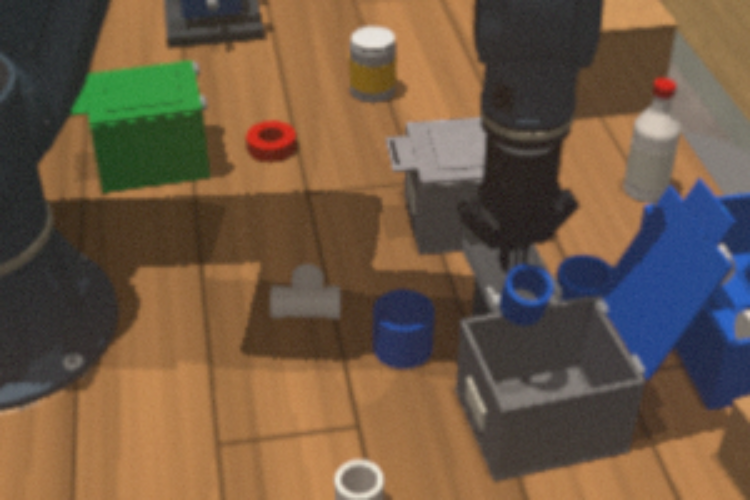

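The coupling, at (527,295), is tipping over the rim. I keep pushing, then back off and rise clear.

```bash
python3 -m handwheel '[[[0.02,-0.2,0,0,0,0],[0.01,-0.2,0,0,0,0],[0.02,-0.2,0,0,0,0],[0.01,-0.2,0,0,0,0],[0.02,-0.2,0,0,0,0],[0,0,0,0,0,0],[0,0,0,0,0,0]]]'
python3 -m handwheel '[[[0,0.2,0.4,0,0,0],[0,0.4,0.8,0,0,0],[0,0.8,0.5,0,0,0],[0,0.9,0.3,0,0,0],[0,0.9,0,0,0,0],[0,0.5,0,0,0,0],[0,0,0,0,0,0],[0,0,0,0,0,0],[0,0,0,0,0,0]]]'
python3 - <<'E'
from h import *
im,d,W=cloud("side"); cv2.imwrite("pics/s7.png",cv2.resize(im[100:300,180:480,::-1],None,fx=2.5,fy=2.5))
im,d,W=cloud("top"); cv2.imwrite("pics/t7.png",cv2.resize(im[90:250,250:490,::-1],None,fx=3,fy=3))
E
```

```text
time_s: 8.73
ee_pos: [0.5769, -0.1909, 0.1389]
ee_rot: [0.704, 0.71, 0.002, 0.002]
contact_force: [-0.4, 0.3, -0.6]
grip_width: 0.0002
finger_force: 0.0
time_s: 9.48
ee_pos: [0.5769, -0.0425, 0.219]
ee_rot: [0.704, 0.71, 0.002, 0.002]
contact_force: [-0.4, -1.3, -0.6]
grip_width: 0.0001
finger_force: 0.0
```

View pics/s7.png

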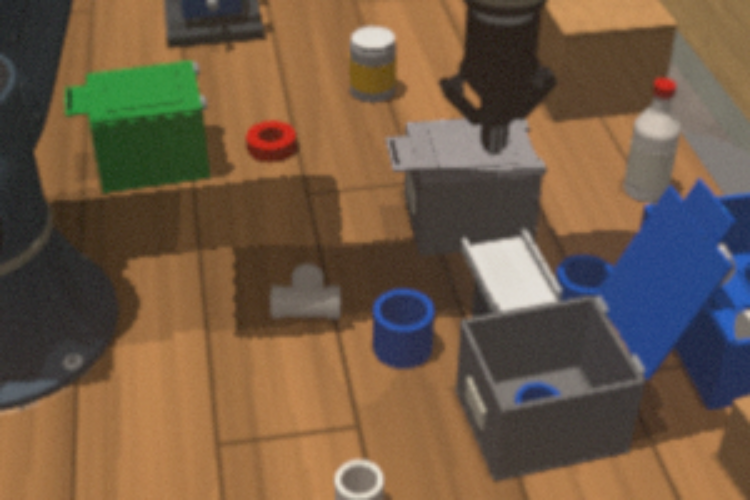

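View pics/t7.png

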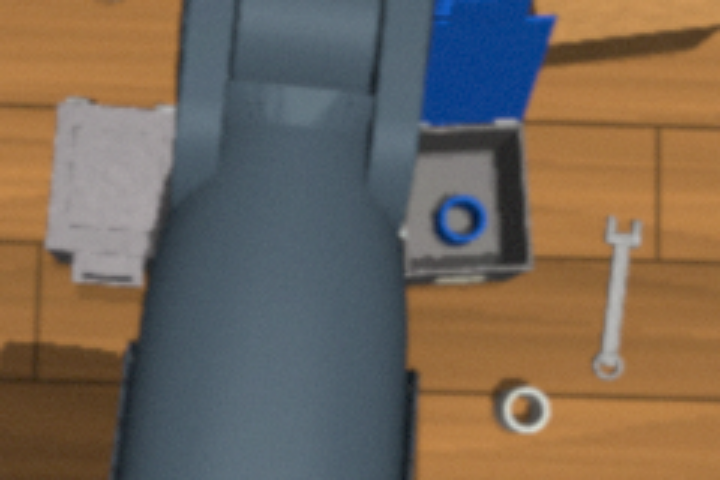

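The coupling stands on the floor of the blue box (top view (460,220)) and the shelf is empty. The blue lid is open, the grey lid is shut, and the other things are where they were.

```bash
python3 -c "
from plant import *
print(finish_job())"
```

```text
the job is handed in; nothing more can be done
None
```

The job is handed in: the blue lid leans open by itself, the coupling was pushed along its shelf into the blue box without being lifted, the grey-lidded box stayed shut, and the other things looked undisturbed in the last pictures.

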